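# Scrape the chopped chocolate into the board's tray and shut it

## Task

Pull the tray all the way out from under the chopping board by its handle, use the scraper to push all six chunks of chocolate off the open end of the board into the tray without the gripper touching any chocolate, and push the tray fully shut. Leave the scraper standing upright on the cleared board, and do not move the spice jar or the beaker.

Things in the scene. Friction and masses are not known exactly. Their poses are not given: they have to be found in the camera images.
- board: Wooden chopping board on a shallow housing, 174 wide (x), 260 long (y), cutting face 78 above the drainer, firm. Origin: centre of its underside; z up. Rails 9 high, 12 wide, on both long sides and the +y end leave a clear face 150 wide, y = -130 to +118; the -y end is open and a tray slides out there, below the face
- board_top (a point): Centre of the board's cutting face; axes as the board's
- board_edge (a point): Middle of the open -y edge of the cutting face; axes as the board's
- tray (a joint): Travel of the tray, m: 0 fully shut, grows as it slides out along the board's -y, 0.110 at its stop. It moves stiffly (about 2 N) and stays where it is left
- tray_handle (a point): Middle of the bar of the tray's steel bow handle, 46 above the drainer; axes as the board's. The bar is 9 thick, 84 long along x, runs parallel to the wooden tray front and 42 out from its face (clear gap 37); the front's top is 58 above the drainer
- tray_floor (a point): Centre of the floor inside the steel tray, moves with the tray; axes as the board's. Inside: 150 along x, 225 along y, walls 40 high and 2.5 thick. With the tray fully out the 110 next to the front lies open beyond the board's edge, the rest is under the board
- scraper: Hand scraper that stands upright on its two rubber lips: 138 long along its y, 30 thick along its x (lips 26 over both), 74 high; grey plastic, the flat-sided grip on top 23 thick, 92 long, from 32 to 74 above the lips. Origin: middle of its underside, z up
- chunk_0: One of six dark broken chunks of cooking chocolate, about 30x22x18 mm, lying on the board; origin: centre of its underside as it starts
- chunk_1: One of six dark broken chunks of cooking chocolate, about 27x24x17 mm, lying on the board; origin: centre of its underside as it starts
- chunk_2: One of six dark broken chunks of cooking chocolate, about 32x20x16 mm, lying on the board; origin: centre of its underside as it starts
- chunk_3: One of six dark broken chunks of cooking chocolate, about 26x22x18 mm, lying on the board; origin: centre of its underside as it starts
- chunk_4: One of six dark broken chunks of cooking chocolate, about 28x21x16 mm, lying on the board; origin: centre of its underside as it starts
- chunk_5: One of six dark broken chunks of cooking chocolate, about 25x23x19 mm, lying on the board; origin: centre of its underside as it starts
- choc_shaker: Bystander: small spice jar with a yellow cap, 42 across, 96 high, origin under its centre
- beaker: Bystander: translucent plastic beaker, 76 across, 86 high, origin under its centre

How it is judged:
On the way, in this order (a step that is already met when the one before it is completed fails the run):
1. The tray is pulled out nearly all the way, at least 80 mm (value of joint tray above 0.08 m), for 0.2 s.
2. All six chunks lie in the tray (x of chunk_0 in the frame of tray_floor between -0.078 and 0.078 m and y of chunk_0 in the frame of tray_floor between -0.116 and 0.116 m and z of chunk_0 in the frame of tray_floor between -0.006 and 0.042 m and x of chunk_1 in the frame of tray_floor between -0.078 and 0.078 m and y of chunk_1 in the frame of tray_floor between -0.116 and 0.116 m and z of chunk_1 in the frame of tray_floor between -0.006 and 0.042 m and x of chunk_2 in the frame of tray_floor between -0.078 and 0.078 m and y of chunk_2 in the frame of tray_floor between -0.116 and 0.116 m and z of chunk_2 in the frame of tray_floor between -0.006 and 0.042 m and x of chunk_3 in the frame of tray_floor between -0.078 and 0.078 m and y of chunk_3 in the frame of tray_floor between -0.116 and 0.116 m and z of chunk_3 in the frame of tray_floor between -0.006 and 0.042 m and x of chunk_4 in the frame of tray_floor between -0.078 and 0.078 m and y of chunk_4 in the frame of tray_floor between -0.116 and 0.116 m and z of chunk_4 in the frame of tray_floor between -0.006 and 0.042 m and x of chunk_5 in the frame of tray_floor between -0.078 and 0.078 m and y of chunk_5 in the frame of tray_floor between -0.116 and 0.116 m and z of chunk_5 in the frame of tray_floor between -0.006 and 0.042 m), for 0.2 s.
At the end, for the whole second after the job is handed in: All six chunks lie at rest inside the tray (below its rim), the tray is shut to within 5 mm, and the scraper stands still and upright (within 0.12 rad) on its lips on the board's cutting face, between the rails (all of step 2 and value of joint tray below 0.005 m and x of scraper in the frame of board_top between -0.075 and 0.075 m and y of scraper in the frame of board_top between -0.13 and 0.13 m and z of scraper in the frame of board_top between -0.004 and 0.006 m and angle between scraper's own z axis and vertical below 0.12 rad and linear speed of scraper below 0.02 m/s and linear speed of each of chunk_0, chunk_1, chunk_2, chunk_3, chunk_4, chunk_5 below 0.03 m/s); the robot touches nothing.
It fails at once if The gripper or arm touches a chunk of chocolate (contact force between any of the fingers, the arm and chunk_0 above 0.3 N or contact force between any of the fingers, the arm and chunk_1 above 0.3 N or contact force between any of the fingers, the arm and chunk_2 above 0.3 N or contact force between any of the fingers, the arm and chunk_3 above 0.3 N or contact force between any of the fingers, the arm and chunk_4 above 0.3 N or contact force between any of the fingers, the arm and chunk_5 above 0.3 N).
It fails at once if The spice jar or the beaker is moved more than 20 mm or tipped (distance of any of choc_shaker, beaker from where it was at the start of the episode above 0.02 m or angle between any of choc_shaker, beaker's own z axis and vertical above 0.3 rad).
It also fails if it takes over 66 s, if anything falls off the work surface, if the arm or the gripper's body presses on something with over 40 N, if the wrist force passes 120 N, or if a joint passes its speed limit or range.

## Robot

A 7-joint arm with a two-finger parallel gripper is mounted at the origin on a cart in front of the work surface, level with it; the furniture and walls round the work are solid. World frame = base frame: x ahead of the robot, y to its left, z up, the work surface at z = 0. Lengths are in m, angles in rad, forces in N, time in s.
With the tool pointing down it reaches from about 0.425 to 0.875 m from the base axis. Payload 4.7 kg.
Tool frame: the origin (TCP) lies on the centre line of the jaws, within the pads' length; the fingertips stand 17 mm ahead of it and the grasp point (between the pads) lies 2 mm behind it; z points along the fingers, y is the line along which they close (so a half turn about z gives the same grasp; the last joint's range is limited). The gripper opens to 85 mm and grips with 20 to 120 N. Pads are 22 mm wide; open, the fingers measure 114 mm over their backs; the gripper's body (76 mm by 85 mm) begins 54 mm behind the grasp point. The pads swing forward as they close: fully open they stand 13 mm farther back than shut.
Start: joints at [-1.142, 0.321, -0.07, 1.45, 0.023, 1.371, -0.057], TCP at [0.262, 0.595, 0.218] pointing down, gripper open.
Joint ranges: [-2.86, 2.86], [-0.3, 2.09], [-1.38, 1.24], [0.06, 2.45], [-1.56, 4.7], [0.09, 2.05], [-2.69, 2.69]. Speed limits (rad/s): [2.57, 2.57, 3.14, 3.14, 3.14, 3.14, 3.14].

## Interface

Orientations are given as a unit quaternion [x, y, z, w].
In Python, from rig import * gives the robot as it stands. The module is installed in compiled form; this text tells all that it offers.
- The arm moves only by the tool jog_arm, never from a script. Its argument "plan" is a list of rows, each a list of 7 numbers: the gripper command: -1 is fully open, 1 is shut, values between are in proportion, then the shift along the tool's x, y, z each as a share of 0.05 m, from -1 to 1, then the turn, a rotation vector about the tool's x, y, z each as a share of 8 degrees, from -1 to 1. In form: [[jaw, dx, dy, dz, wx, wy, wz], ...]. A call has 1 to 8 rows; each row shifts and turns the commanded pose from where the row before left it, along the tool's axes as they then stand; what a row does not reach is not made up. A row lasts 1/8 s, in which the tool goes at most 62.5 mm and 10.7 degrees, less where a joint would pass 70% of its speed; a pose out of reach is approached as far as the arm can. A call with a number of a shift or a turn outside -1 to 1 is refused whole. A call with a gripper value outside its range is refused whole. The fingers move at their own pace and stop on an object; "newtons" is the grip in N (left out, the last holds). Time passes only in rows, so rows that do not move let the fingers close. It gives the time, the measured TCP pose, the force and the opening at its end, in the units of the state.
- get_obs(): the state, without advancing time (a new reading comes with each control period).
- grab_frame(name): name is "side" or "top" or "wrist"; returns a dict with "image" (420x560x3 uint8, red, green, blue), "z_map" (420x560 float32, m along the optical axis (not along the pixel's ray), 0 where there is no reading), "intrinsics" (3x3 intrinsics, pixels), "dist_coeffs" ([k1, k2, p1, p2, k3] as OpenCV has them; the pictures are not rectified), "rvec" (rotation vector, rad) and "tvec" (3), from world to camera coordinates, as OpenCV has them; the wrist camera has in their place "tool_from_camera" (4x4, takes a point from camera to tool coordinates, whose origin is the TCP and whose axes are the flange's). Camera axes: x right, y down, z forward; pixel columns grow to the right and rows downward; lengths in m; the calibration is good to about 2 mm. A picture is of the moment at which its call begins: read the wrist's pose just before it.
- hand_in(): hands the job in, once; it reports no verdict.
The state is a dict: "time": time; "joint_pos": joint angles; "joint_vel": joint speeds; "effort": joint torques, N m; "tool_pos": TCP position; "tool_rot": TCP orientation; "contact_force": force on the tool from outside, world axes, zero at the start; "torque": the same for the moment, N m; "opening": finger opening in m.
Only numpy, scipy, OpenCV 4.12 (cv2) and the standard library are available. Lean on these libraries where they do the work, as an engineer would, in place of code of your own. Each camera call takes 0.05 s, during which the arm holds its last target. There are 200 camera calls.

## Working session

There is one attempt and no reset: what is moved stays moved. The work goes in short steps, Python scripts to look and compute and a tool call to move; the robot and the scene stay as the last step left them, time stands still between calls to the robot, and variables do not carry over. Pictures are saved under pics/ and viewed, on a budget of 10 in all, crops included, one or two more only if the job needs it, and the job is handed in when it is done.

Besides the shell and the picture viewer there is one more tool, called after "Emit:" as name(argument=value, ...) on one line, values as JSON. jog_arm: Moves the arm, as the interface text tells. Shift numbers are shares of 0.05 m and turn numbers shares of 8 degrees, none past 1 either way. Its arguments: {"type":"object","properties":{"plan":{"type":"array","items":{"type":"array","items":{"type":"number","minimum":-1,"maximum":1}}},"newtons":{"type":"number"}},"required":["plan"]}

```bash
mkdir -p pics
cat > h.py <<'E'
from rig import *
import numpy as np, cv2
from scipy.spatial.transform import Rotation as R
def pts(f):
    # world points per pixel from z_map (fixed cameras) 
    h,w=f["z_map"].shape; K=np.array(f["intrinsics"]);D=np.array(f["dist_coeffs"])
    u,v=np.meshgrid(np.arange(w),np.arange(h))
    n=cv2.undistortPoints(np.stack([u,v],-1).reshape(-1,1,2).astype(np.float64),K,D).reshape(h,w,2)
    z=f["z_map"]; P=np.dstack([n*z[...,None],z])
    if "rvec" in f:
        Rm=cv2.Rodrigues(np.array(f["rvec"],float))[0]; return (P-np.array(f["tvec"]).reshape(3))@Rm
    s=f["obs"];T=np.array(f["tool_from_camera"])
    return (P@T[:3,:3].T+T[:3,3])@R.from_quat(s["tool_rot"]).as_matrix().T+s["tool_pos"]
def grab(n):
    s=get_obs(); f=grab_frame(n); f["obs"]=s; return f
def save(f,p): cv2.imwrite(p,f["image"][...,::-1])
E
python3 - <<'E'
from h import *
s=get_obs();print(s)
a=grab("top");b=grab("side")
cv2.imwrite("pics/a.png",a["image"][...,::-1]);cv2.imwrite("pics/b.png",b["image"][...,::-1])
np.save("top.npy",pts(a));np.save("side.npy",pts(b));np.save("topi.npy",a["image"])
for r in range(20,420,40): print([tuple(np.round(pts(a)[r,c],3)) for c in range(40,560,120)])
E
```

```text
{'time': 0.0, 'joint_pos': array([-1.14187676,  0.32182823, -0.07007513,  1.45169975,  0.02259763,
        1.37080544, -0.05691991]), 'joint_vel': array([ 1.22744744e-03, -1.87572589e-04, -5.59757249e-04, -8.17322872e-04,
       -1.16586981e-03, -6.71072183e-04, -9.94559893e-05]), 'effort': array([-6.32239426e-04, -4.93580139e+01, -3.82635193e-01, -3.14336050e+01,
        1.29720289e-02,  1.13959736e-02, -1.30657827e-05]), 'tool_pos': array([0.26178466, 0.59432128, 0.21720763]), 'tool_rot': array([ 2.05925000e-01,  9.78567289e-01, -9.65158844e-04, -1.51513206e-04]), 'contact_force': array([ 0.57007508, -0.15492986,  0.18566483]), 'torque': array([ 0.06287138, -0.06674488,  0.00074733]), 'opening': 0.08536938282222303}
[(np.float64(0.809), np.float64(0.39), np.float64(0.459)), (np.float64(0.885), np.float64(0.218), np.float64(0.339)), (np.float64(0.885), np.float64(-0.023), np.float64(0.321)), (np.float64(0.898), np.float64(-0.28), np.float64(0.291)), (np.float64(0.899), np.float64(-0.55), np.float64(0.282))]
[(np.float64(0.781), np.float64(0.43), np.float64(0.382)), (np.float64(0.898
[... 1926 characters left out ...]
, np.float64(-0.3), np.float64(0.0)), (np.float64(0.263), np.float64(-1.119), np.float64(-0.89))]
[(np.float64(0.177), np.float64(1.1), np.float64(-0.888)), (np.float64(0.161), np.float64(0.545), np.float64(-0.894)), (np.float64(0.15), np.float64(0.002), np.float64(-0.808)), (np.float64(0.116), np.float64(-0.538), np.float64(-0.89)), (np.float64(0.085), np.float64(-1.093), np.float64(-0.892))]
[(np.float64(0.001), np.float64(1.094), np.float64(-0.895)), (np.float64(-0.012), np.float64(0.545), np.float64(-0.9)), (np.float64(0.137), np.float64(0.008), np.float64(-0.002)), (np.float64(-0.054), np.float64(-0.521), np.float64(-0.886)), (np.float64(-0.086), np.float64(-1.062), np.float64(-0.882))]
```

View pics/a.png

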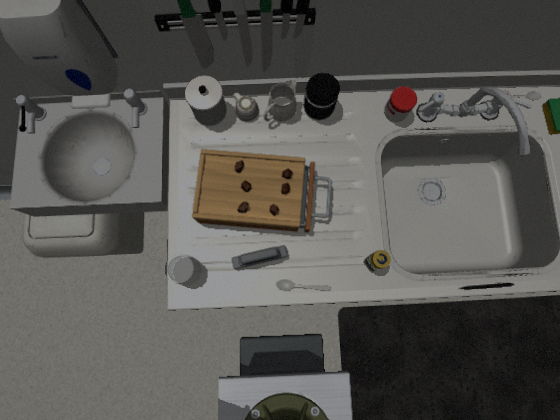

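View pics/b.png

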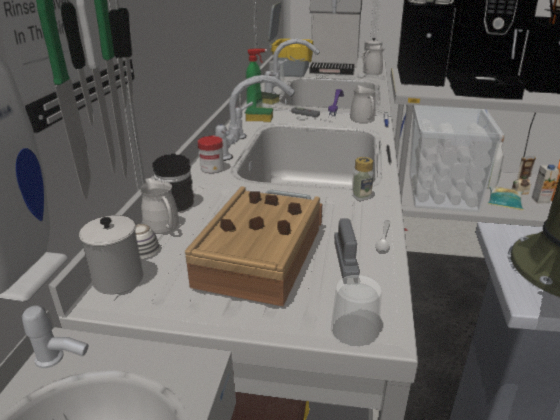

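```bash
cat > m.py <<'E'
from h import *
P=np.load("top.npy");I=np.load("topi.npy").astype(int)
def rect(m,n):
    q=P[m][:,:2].astype(np.float32); 
    (c,s,a)=cv2.minAreaRect(q*1000); print(n,len(q),np.round(c,1),np.round(s,1),round(a,2),"z50/95",np.round(np.percentile(P[m][:,2],[50,95]),3))
v,u=np.mgrid[:420,:560]
def box(u0,u1,v0,v1): return (u>=u0)&(u<=u1)&(v>=v0)&(v<=v1)
hsv=cv2.cvtColor(np.load("topi.npy"),cv2.COLOR_RGB2HSV)
z=P[...,2]
wood=(hsv[...,1]>70)&(hsv[...,0]<25)&box(185,306,140,240)&(z>0.065)
k=np.ones((3,3),np.uint8)
wood=cv2.morphologyEx(wood.astype(np.uint8),cv2.MORPH_OPEN,k)>0
rect(wood,"board")
dark=(I.sum(2)<130)&box(200,300,155,225)&(z>.07)
n,l,st,c=cv2.connectedComponentsWithStats(dark.astype(np.uint8))
for i in range(1,n):
    if st[i,4]>15: rect(l==i,"chunk"+str(np.round(c[i])))
rect((z>.05)&(z<.1)&box(225,300,240,275),"grip")
rect((z>.01)&(z<.1)&box(225,300,240,275),"scr")
rect((z>.02)&box(365,395,245,275),"jar")
rect((z>.04)&box(160,205,245,292),"beaker")
m=(z>.035)&(z<.075)&box(318,335,172,225); rect(m,"handle")
rect((z>.035)&box(303,317,155,240)&(hsv[...,1]>70),"front")
print("drainer z",np.median(z[box(345,360,180,230)]), "face z",np.median(z[wood]))
E
python3 m.py
```

```text
board 7392 [517.1  75.1] [257.9 337.5] 82.27 z50/95 [0.079 0.092]
chunk[239. 166.] 77 [498.5  53.4] [334.5  23.1] 12.3 z50/95 [0.092 0.096]
chunk[287. 174.] 77 [626.9 -29.7] [21.  19.7] 68.06 z50/95 [0.096 0.099]
chunk[246. 186.] 82 [475.5  35. ] [280.9  22.9] 16.33 z50/95 [0.094 0.099]
chunk[285. 188.] 75 [589.8 -24.5] [17.3 23.3] 87.87 z50/95 [0.093 0.097]
chunk[243. 207.] 70 [549.   80.6] [20.8 22.4] 89.08 z50/95 [0.095 0.099]
chunk[274. 210.] 66 [443.4  10.4] [ 19.  211.1] 86.98 z50/95 [0.095 0.099]
grip 391 [435.   47.5] [24.4 90.1] 11.34 z50/95 [0.073 0.077]
scr 692 [435.2  46.8] [ 30.2 135.4] 11.44 z50/95 [0.069 0.076]
jar 409 [ 367.7 -128.9] [ 44.5 273.9] 21.82 z50/95 [0.096 0.1  ]
beaker 834 [393.6 133.6] [268.7  71.2] 81.07 z50/95 [0.085 0.089]
handle 196 [ 575.3 -122.4] [ 33.1 105.4] 86.54 z50/95 [0.05  0.053]
front 321 [498.5 -55.7] [ 46.9 341.9] 76.69 z50/95 [0.059 0.077]
drainer z -0.00031750410998678165 face z 0.07932916133638793
```

```bash
sed -i 's/^    q=P\[m\]/    m=m\&(P[...,2]<.11); md=np.median(P[m],0); m=m\&(np.linalg.norm(P-md,axis=-1)<(.17 if n=="board" else .03 if n.startswith("chunk") else .11)); q=P[m]/' m.py; python3 m.py
cat >> m.py <<'E'
r=cv2.fitLine(P[wood&(z>.084)&(z<.1)&(v>195)][:,:2].astype(np.float32),cv2.DIST_HUBER,0,.01,.01);print("near rail",r.ravel())
r=cv2.fitLine(P[wood&(z>.084)&(z<.1)&(v<185)&(u>210)][:,:2].astype(np.float32),cv2.DIST_HUBER,0,.01,.01);print("far rail",r.ravel())
h=P[(z>.042)&(z<.056)&box(310,340,172,225)&(hsv[...,1]<60)]; print(np.percentile(h,[1,50,99],axis=0))
E
python3 m.py|tail -5
```

```text
board 7361 [598.6  64.1] [257.9 173. ] 82.3 z50/95 [0.079 0.092]
chunk[239. 166.] 76 [651.4  85.9] [15. 29.] 62.07 z50/95 [0.092 0.096]
chunk[287. 174.] 77 [626.9 -29.7] [21.  19.7] 68.06 z50/95 [0.096 0.099]
chunk[246. 186.] 80 [599.8  70.7] [20.4 20.8] 43.93 z50/95 [0.094 0.098]
chunk[285. 188.] 75 [589.8 -24.5] [17.3 23.3] 87.87 z50/95 [0.093 0.097]
chunk[243. 207.] 70 [549.   80.6] [20.8 22.4] 89.08 z50/95 [0.095 0.099]
chunk[274. 210.] 65 [539.5   6.5] [18.1 18.5] 45.67 z50/95 [0.095 0.098]
grip 391 [435.   47.5] [24.4 90.1] 11.34 z50/95 [0.073 0.077]
scr 692 [435.2  46.8] [ 30.2 135.4] 11.44 z50/95 [0.069 0.076]
jar 404 [ 411.  -236.8] [41.5 43. ] 33.26 z50/95 [0.096 0.099]
beaker 820 [408.4 231.3] [69.  69.7] 0.26 z50/95 [0.085 0.089]
handle 196 [ 575.3 -122.4] [ 33.1 105.4] 86.54 z50/95 [0.05  0.053]
front 320 [579.1 -80.2] [ 29.8 172. ] 86.22 z50/95 [0.059 0.077]
drainer z -0.00031750410998678165 face z 0.07932916133638793
near rail [0.15765417 0.9874944  0.52477205 0.10550059]
far rail [0.12242234 0.9924781  0.6757102  0.06067137]
[[ 0.52348603 -0.13859942  0.04480503]
 [ 0.57183494 -0.12651659  0.04991956]
 [ 0.62888499 -0.08559712  0.05465195]]
```

Emit:
jog_arm(plan=[[0.05,0,0,0,0,0,-1],[0.05,0,0,0,0,0,-1],[0.05,-0.506,-0.839,0,0,0,0],[0.05,-0.506,-0.839,0,0,0,0],[0.05,-0.506,-0.839,0,0,0,0],[0.05,-0.506,-0.839,0,0,0,0],[0.05,-0.506,-0.839,0,0,0,0],[0.05,-0.506,-0.839,0,0,0,0]], newtons=40)

```text
time: 1.1
tool_pos: [0.3787, 0.3232, 0.218]
tool_rot: [0.068, 0.998, -0.0, -0.0]
contact_force: [0.4, 0.4, 0.0]
opening: 0.0406
```

Emit:
jog_arm(plan=[[0.05,-0.506,-0.839,0,0,0,0],[0.05,-0.506,-0.839,0,0,0,0],[0.05,-0.506,-0.839,0,0,0,0],[0.05,-0.506,-0.839,0,0,0,0],[0.05,-0.506,-0.839,0,0,0,0],[0.05,-0.506,-0.839,0,0,0,0],[0.05,-0.506,-0.839,0,0,0,0],[0.05,-0.506,-0.839,0,0,0,0]])

```text
time: 2.1
tool_pos: [0.5338, -0.0363, 0.2181]
tool_rot: [0.068, 0.998, 0.0, -0.0]
contact_force: [0.8, 0.8, -0.1]
opening: 0.0405
```

Emit:
jog_arm(plan=[[0.05,-0.506,-0.839,0,0,0,0],[0.05,-0.506,-0.839,0,0,0,0],[0.05,0,0,0,0,0,0],[0.05,0,0,0,0,0,0]])

```text
time: 2.6
tool_pos: [0.572, -0.1242, 0.2177]
tool_rot: [0.068, 0.998, 0.0, -0.001]
contact_force: [-1.1, -0.0, -0.5]
opening: 0.0405
```

Run:
```python
from h import *
f=grab("wrist");P=pts(f);save(f,"pics/w1.png")
s=f["obs"];y=np.array([.134,.991]);x=np.array([.991,-.134])
z=P[...,2];d=P[...,:2]-s["tool_pos"][:2]
bx=d@x;by=d@y
hsv=cv2.cvtColor(f["image"],cv2.COLOR_RGB2HSV)
m=(z>.04)&(z<.058)&(abs(bx)<.025)&(abs(by)<.035)&(hsv[...,1]<60)
print(m.sum(),np.percentile(by[m],[5,50,95]),np.percentile(z[m],[5,50,95]))
m2=(z>.05)&(z<.066)&(abs(bx)<.03)&(by>.03)&(by<.1)
print(np.percentile(by[m2],[5,50,95]))
```

```text
436 [-0.01210902 -0.00798803 -0.00404829] [0.04706733 0.04949124 0.05101189]
[0.03399902 0.04063727 0.04808664]
```

View pics/w1.png

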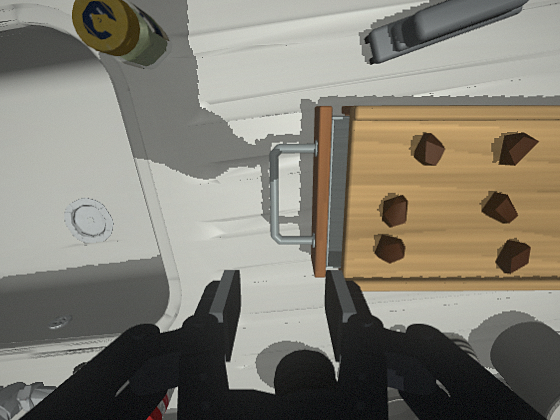

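Emit:
jog_arm(plan=[[0.05,0,-0.16,0.8,0,0,0],[0.05,0,0,0.8,0,0,0],[0.05,0,0,0.8,0,0,0],[0.05,0,0,0.6,0,0,0],[0.05,0,0,0.48,0,0,0],[0.6,0,0,0,0,0,0],[1,0,0,0,0,0,0],[1,0,0,0,0,0,0]])

```text
time: 3.65
tool_pos: [0.5724, -0.1325, 0.0458]
tool_rot: [0.067, 0.998, 0.0, 0.001]
contact_force: [-0.6, -0.5, 0.6]
opening: 0.0
```

Emit:
jog_arm(plan=[[1,0,0,0,0,0,0],[1,0,0,0,0,0,0]])

```text
time: 3.9
tool_pos: [0.5716, -0.1328, 0.0448]
tool_rot: [0.068, 0.998, 0.0, 0.0]
contact_force: [0.2, 0.1, -0.4]
opening: 0.0
```

Run:
```python
from h import *
f=grab("wrist");save(f,"pics/w2.png")
a=grab("top");Pt=pts(a);np.save("t2.npy",Pt)
z=Pt[...,2]
print([np.round(Pt[v,u],3) for v in (185,195,205,215) for u in (320,324,328,331)])
save(a,"pics/t2.png")
```

```text
[array([ 0.486, -0.06 ,  0.503]), array([ 0.483, -0.064,  0.512]), array([ 0.48 , -0.068,  0.521]), array([ 0.48 , -0.072,  0.523]), array([ 0.467, -0.056,  0.522]), array([ 0.465, -0.061,  0.527]), array([ 0.463, -0.065,  0.535]), array([ 0.463, -0.069,  0.535]), array([ 0.45 , -0.054,  0.536]), array([ 0.449, -0.058,  0.542]), array([ 0.448, -0.063,  0.545]), array([ 0.447, -0.066,  0.549]), array([ 0.434, -0.051,  0.55 ]), array([ 0.433, -0.056,  0.555]), array([ 0.432, -0.06 ,  0.559]), array([ 0.432, -0.064,  0.558])]
```

View pics/w2.png

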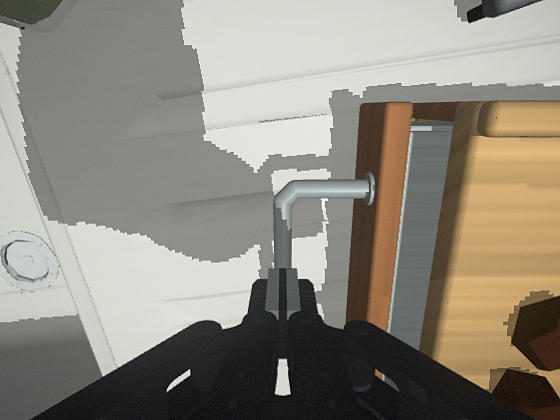

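Emit:
jog_arm(plan=[[1,0,-0.2,0,0,0,0],[1,0,-0.2,0,0,0,0],[1,0,0,0,0,0,0]])

```text
time: 4.38
tool_pos: [0.5681, -0.1546, 0.0444]
tool_rot: [0.069, 0.998, -0.0, -0.0]
contact_force: [-0.4, 0.0, 0.1]
opening: 0.0003
```

Run:
```python
from h import *
f=grab("wrist");cv2.imwrite("pics/w3.png",f["image"][150:,150:450,::-1])
```

```text
(no output)
```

View pics/w3.png

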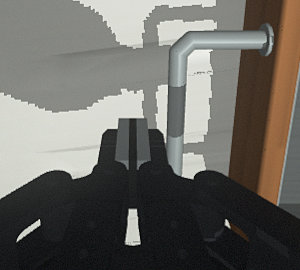

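Run:
```python
from h import *
f=grab("wrist");P=pts(f);s=f["obs"];print(s["tool_pos"],np.round(f["tool_from_camera"],3))
for u,v in [(275,275),(292,275),(275,300),(275,320),(265,290),(283,390),(328,260),(328,300),(328,210),(326,318),(350,190),(395,250)]: print(u,v,np.round(P[v,u],4), np.round(f["z_map"][v,u],3))
```

```text
[ 0.56831907 -0.15360997  0.04430561] [[-0.001 -0.948 -0.319  0.082]
 [ 1.    -0.    -0.     0.   ]
 [ 0.    -0.319  0.948 -0.155]
 [ 0.     0.     0.     1.   ]]
275 275 [ 0.5568 -0.155   0.068 ] 0.147
292 275 [ 0.5578 -0.1476  0.0679] 0.147
275 300 [ 0.5568 -0.1546  0.088 ] 0.128
275 320 [ 0.5559 -0.1542  0.102 ] 0.115
265 290 [ 0.5606 -0.1598  0.0733] 0.144
283 390 [ 0.6928 -0.1701 -0.0013] 0.257
328 260 [ 0.562  -0.1295  0.0493] 0.165
328 300 [ 0.5849 -0.1317  0.0493] 0.173
328 210 [ 0.5359 -0.1272  0.0499] 0.157
326 318 [ 0.5958 -0.1338  0.0492] 0.176
350 190 [ 0.5279 -0.116   0.049 ] 0.154
395 250 [ 0.5712 -0.0901  0.0288] 0.186
```

Run:
```python
from h import *
f=grab("wrist");P=pts(f);s=f["obs"];print(f["intrinsics"])
rel=(P-s["tool_pos"])@R.from_quat(s["tool_rot"]).as_matrix()
for v in range(255,360,8): print(v,np.round(rel[v,276]*1000,1),f["image"][v,276], np.round(rel[v,290]*1000,1))
```

```text
[[332.57752393   0.         282.29473362]
 [  0.         332.57752393 218.2167484 ]
 [  0.           0.           1.        ]]
255 [-10.8  -3.9  44.7] [219 221 213] [-10.5   5.3  44.1]
263 [-16.3  -4.   44.2] [218 219 211] [-16.7   5.3  44.9]
271 [ 11.1  -2.6 -19.7] [84 89 89] [ 10.5   3.8 -18.4]
279 [ 11.   -2.5 -26.9] [89 92 91] [ 10.8   3.6 -26.5]
287 [ 10.6  -2.4 -32.9] [87 92 90] [ 10.7   3.4 -33. ]
295 [ 10.9  -2.3 -39.7] [89 92 94] [ 10.8   3.3 -39.4]
303 [ 11.3  -2.2 -45.9] [85 88 89] [ 11.1   3.2 -45.6]
311 [ 11.1  -2.1 -50.8] [115 118 118] [ 10.7   3.1 -50.2]
319 [ 12.   -1.9 -56.9] [42 43 42] [ 12.2   2.9 -57.2]
327 [ 12.1  -1.9 -61.4] [26 27 30] [ 12.    2.8 -61.3]
335 [  8.   -1.9 -60.4] [29 29 29] [ 10.6   2.8 -63.6]
343 [  4.3  -1.9 -59.9] [32 37 39] [  4.4   2.9 -59.9]
351 [  1.7  -1.9 -60.7] [21 22 20] [  1.1   2.9 -60. ]
359 [ -1.8  -2.  -60.7] [19 22 23] [ -1.8   2.9 -60.6]
```

Emit:
jog_arm(plan=[[1,0,-0.1,0.25,0,0,0],[1,0,0,0.25,0,0,0],[1,0,0,0,0,0,0]])

```text
time: 4.9
tool_pos: [0.5665, -0.1571, 0.0174]
tool_rot: [0.068, 0.998, 0.0, -0.002]
contact_force: [-0.9, -0.1, -0.0]
opening: 0.0
```

Run:
```python
from h import *
b=grab("side");P=pts(b);s=b["obs"]
cv2.imwrite("pics/s3.png",cv2.resize(b["image"][60:300,180:420,::-1],None,fx=2.4,fy=2.4))
d=np.linalg.norm(P[...,:2]-s["tool_pos"][:2],axis=-1)
m=(d<.03)&(P[...,2]>.006);print(m.sum(),np.percentile(P[m][:,2],[0,1,5,20]))
```

```text
518 [0.03062729 0.04262958 0.04815861 0.0620178 ]
```

View pics/s3.png

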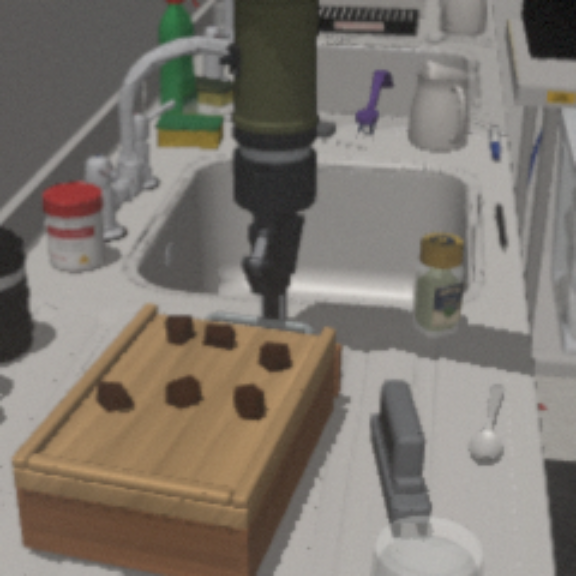

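Emit:
jog_arm(plan=[[0.05,0,0,-0.9,0,0,0],[0.05,0,0.54,-0.1,0,0,0],[0.05,0,0,0,0,0,0],[0.05,0,0,0.5,0,0,0],[0.05,0,0,0.4,0,0,0],[0.05,0,0,0.1,0,0,0],[0.05,0,0,0,0,0,0]])

```text
time: 5.82
tool_pos: [0.5712, -0.1312, 0.0189]
tool_rot: [0.068, 0.998, -0.0, -0.0]
contact_force: [0.4, -0.2, 0.9]
opening: 0.0407
```

Emit:
jog_arm(plan=[[0.6,0,0,0,0,0,0],[1,0,0,0,0,0,0],[1,0,0,0,0,0,0],[1,0,0,0,0,0,0]])

```text
time: 6.32
tool_pos: [0.5722, -0.1312, 0.0202]
tool_rot: [0.068, 0.998, -0.0, 0.001]
contact_force: [-0.7, -0.8, 4.6]
opening: 0.007
```

Emit:
jog_arm(plan=[[0.05,0,0,0,0,0,0],[0.05,0,0,0,0,0,0],[0.05,0,0,0.14,0,0,0],[0.05,0,0,0.14,0,0,0],[0.6,0,0,0,0,0,0],[1,0,0,0,0,0,0],[1,0,0,0,0,0,0],[1,0,0,0,0,0,0]])

```text
time: 7.32
tool_pos: [0.5714, -0.1309, 0.0051]
tool_rot: [0.068, 0.998, -0.0, -0.0]
contact_force: [0.4, -0.2, -4.1]
opening: 0.0077
```

Emit:
jog_arm(plan=[[1,0,-0.25,0,0,0,0],[1,0,-0.35,0,0,0,0],[1,0,-0.35,0,0,0,0],[1,0,-0.35,0,0,0,0],[1,0,-0.3,0,0,0,0],[1,0,-0.2,0,0,0,0],[1,0,0,0,0,0,0]])

```text
time: 8.2
tool_pos: [0.5592, -0.2223, 0.0052]
tool_rot: [0.069, 0.998, -0.001, 0.0]
contact_force: [2.6, -2.6, -8.0]
opening: 0.0076
```

Run:
```python
from h import *
f=grab("wrist");P=pts(f);s=f["obs"];rel=(P-s["tool_pos"])@R.from_quat(s["tool_rot"]).as_matrix()
z=P[...,2];m=(z>.044)&(z<.053)&(abs(rel[...,1])<.03)&(rel[...,0]>.012)&(rel[...,0]<.03)
print(m.sum(),np.percentile(rel[m][:,1],[5,50,95])*1000)
y=np.array([.134,.991]);by=(P[...,:2]-[.5986,.0641])@y
w=(z>.053)&(z<.063)&(rel[...,0]>.02)&(rel[...,0]<.04); print("front top y_b",np.percentile(by[w],[5,50,95]))
```

```text
994 [-3.72549916  0.13601613  4.21021222]
front top y_b [-0.2467381  -0.24166071 -0.23343354]
```

Emit:
jog_arm(plan=[[1,0,-0.15,0,0,0,0],[1,0,-0.15,0,0,0,0],[1,0,0,0,0,0,0]])

```text
time: 8.62
tool_pos: [0.5585, -0.2272, 0.0051]
tool_rot: [0.066, 0.998, 0.005, -0.001]
contact_force: [3.0, 12.1, -2.8]
opening: 0.0075
```

Emit:
jog_arm(plan=[[1,0,0.2,0,0,0,0],[0.05,0,0,0,0,0,0],[0.05,0,0,0,0,0,0],[0.05,0,0,-0.3,0,0,0],[-0.5,0,0,-0.8,0,0,0],[-0.5,0,0,-0.8,0,0,0],[-0.5,0,0,-0.8,0,0,0]])

```text
time: 9.5
tool_pos: [0.5586, -0.2258, 0.1432]
tool_rot: [0.068, 0.998, -0.0, 0.001]
contact_force: [0.4, -0.1, -0.6]
opening: 0.0641
```

Emit:
jog_arm(plan=[[-0.5,0.527,0.817,0,0,0,0],[-0.5,0.527,0.817,0,0,0,0],[-0.5,0.527,0.817,0,0,0,0],[-0.5,0.527,0.817,0,0,0,0],[-0.5,0.527,0.817,0,0,0,0],[-0.5,0.527,0.817,0,0,0,0],[-0.5,0,0,0,0,0,1],[-0.5,0,0,0,0,0,1]])

```text
time: 10.5
tool_pos: [0.4355, 0.0393, 0.1418]
tool_rot: [0.208, 0.978, 0.001, 0.001]
contact_force: [-0.0, -0.7, 0.2]
opening: 0.064
```

Emit:
jog_arm(plan=[[-0.5,0,0,0,0,0,1],[-0.5,0,0,0,0,0,1],[-0.5,0,0,0,0,0,1],[-0.5,0,0,0,0,0,1],[-0.5,0,0,0,0,0,1],[-0.5,0,0,0,0,0,1],[-0.5,0,0,0,0,0,0.88],[-0.5,0,0,0,0,0,0]])

```text
time: 11.5
tool_pos: [0.4356, 0.0386, 0.1414]
tool_rot: [0.635, 0.773, 0.001, 0.0]
contact_force: [-0.7, 0.8, -0.3]
opening: 0.0639
```

```bash
cat > sc.py <<'E'
from h import *
f=grab("wrist");P=pts(f);s=f["obs"];Rm=R.from_quat(s["tool_rot"]).as_matrix();rel=(P-s["tool_pos"])@Rm
z=P[...,2];print(s["time"],s["tool_pos"],np.degrees(np.arctan2(Rm[1,1],Rm[0,1])))
m=(z>.066)&(z<.08)&(np.linalg.norm(P[...,:2]-[.435,.047],axis=-1)<.07)
print(m.sum(),cv2.minAreaRect((P[m][:,:2]*1000).astype(np.float32)),"z",np.median(z[m]),"rel mm",(rel[m].max(0)+rel[m].min(0))*500)
save(f,"pics/w4.png")
t=(abs(rel[...,2])<.1)&(rel[...,0]>.005)&(rel[...,0]<.016)&(abs(rel[...,1])<.06);print("tip z rel",np.percentile(rel[t][:,2],[90,98,100]))
E
python3 sc.py
```

```text
11.5 [0.43563664 0.03861905 0.14144224] 11.189514889493289
3807 ((436.1684265136719, 47.666141510009766), (22.98647689819336, 90.41646575927734), 10.964022636413574) z 0.07313768183288072 rel mm [ 8.75925527  2.17698358 70.56155256]
tip z rel [-0.04050492  0.06761604  0.079425  ]
```

Emit:
jog_arm(plan=[[-0.5,0.176,0.045,0.6,0,0,0],[-0.5,0,0,0.7,0,0,0],[-0.5,0,0,0.6,0,0,0],[-0.5,0,0,0.43,0,0,0],[-0.5,0,0,0,0,0,0],[0.2,0,0,0,0,0,0],[1,0,0,0,0,0,0],[1,0,0,0,0,0,0]])

```text
time: 12.55
tool_pos: [0.4367, 0.0486, 0.0249]
tool_rot: [0.635, 0.773, 0.001, 0.001]
contact_force: [-0.5, 0.4, 4.4]
opening: 0.0223
```

Emit:
jog_arm(plan=[[1,0,0,0,0,0,0],[1,0,0,0,0,0,0]], newtons=60)

```text
time: 12.8
tool_pos: [0.4367, 0.0486, 0.025]
tool_rot: [0.635, 0.773, 0.001, 0.001]
contact_force: [-1.6, -0.6, 6.5]
opening: 0.0223
```

```bash
python3 sc.py
```

```text
12.8 [0.43668795 0.04857776 0.02497333] 11.211159323140501
11706 ((435.4646301269531, 53.77428436279297), (54.603763580322266, 75.85665893554688), 38.064842224121094) z 0.07322736927117279 rel mm [  6.06039292  -0.65944777 -48.01922672]
tip z rel [-0.02068824  0.02890386  0.03127719]
```

View pics/w4.png

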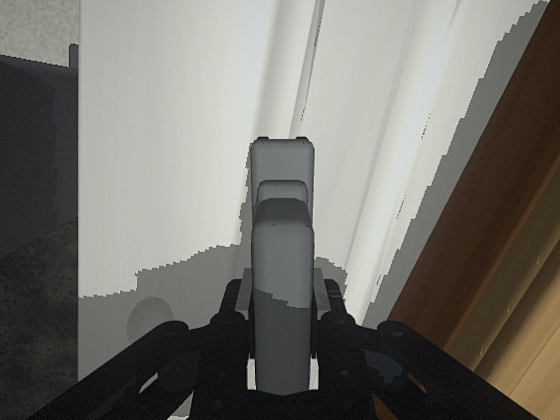

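Emit:
jog_arm(plan=[[1,0,0,-0.5,0,0,0],[1,0,0,-0.7,0,0,0],[1,0,0,-0.7,0,0,0],[1,0,0,-0.7,0,0,0],[1,0,0,0,0,0,-0.9],[1,0,0,0,0,0,-1],[1,0,0,0,0,0,-1],[1,0,0,0,0,0,-1]])

```text
time: 13.85
tool_pos: [0.4353, 0.0483, 0.1535]
tool_rot: [0.401, 0.916, -0.0, -0.0]
contact_force: [-0.3, 0.4, -1.6]
opening: 0.0222
```

Emit:
jog_arm(plan=[[1,0,0,0,0,0,-1],[1,0,0,0,0,0,-1],[1,0,0,0,0,0,-1],[1,0,0,0,0,0,-1],[1,0,0,0,0,0,-1],[1,0,0,0,0,0,0]])

```text
time: 14.6
tool_pos: [0.4353, 0.0483, 0.1536]
tool_rot: [0.067, 0.998, -0.0, -0.0]
contact_force: [0.3, 0.6, -1.7]
opening: 0.0224
```

Emit:
jog_arm(plan=[[1,-0.633,0.468,0,0,0,0],[1,-0.633,0.468,0,0,0,0],[1,-0.633,0.468,0,0,0,0],[1,-0.633,0.468,0,0,0,0],[1,-0.633,0.468,0,0,0,0],[1,0,0,0,0,0,0],[1,0,0,0,0,0,0]])

```text
time: 15.48
tool_pos: [0.6073, 0.1427, 0.1531]
tool_rot: [0.067, 0.998, -0.001, -0.001]
contact_force: [-0.1, -0.2, -1.8]
opening: 0.0224
```

```bash
cat > wb.py <<'E'
from h import *
import sys
f=grab("wrist");P=pts(f);s=f["obs"];Rm=R.from_quat(s["tool_rot"]).as_matrix();rel=(P-s["tool_pos"])@Rm
print(s["time"],s["tool_pos"],np.degrees(np.arctan2(Rm[1,1],Rm[0,1])),s["opening"])
save(f,sys.argv[1])
# rails: top z~.087
z=P[...,2];hsv=cv2.cvtColor(f["image"],cv2.COLOR_RGB2HSV)
w=(hsv[...,1]>70)&(hsv[...,0]<25)&(z>.083)&(z<.092)&(hsv[...,2]>100)
q=P[...,:2]-[.5986,.0641];xb=q@[.991,-.134];yb=q@[.134,.991]
for sg in (1,-1):
    m=w&(abs(sg*xb-.081)<.012)&(abs(yb)<.12)
    if m.sum()>50: print("rail",sg,m.sum(),cv2.fitLine(np.c_[yb[m],xb[m]].astype(np.float32),cv2.DIST_HUBER,0,.01,.01).ravel(),np.percentile(xb[m],[3,97]))
dk=(f["image"].sum(2)<170)&(z>.084)&(z<.115)&(abs(xb)<.075)&(abs(yb)<.15)&(hsv[...,1]>60)
n,l,st,c=cv2.connectedComponentsWithStats(dk.astype(np.uint8))
for i in range(1,n):
    if st[i,4]>80: m=l==i;print("chunk",np.round([xb[m].min(),xb[m].max(),yb[m].min(),yb[m].max(),z[m].max()],3))
E
python3 wb.py pics/w5.png
```

```text
15.475 [0.60725879 0.14274503 0.15314732] 82.29396907799497 0.02244293235433602
rail 1 1729 [ 0.99954724 -0.03008857 -0.05216004  0.08076213] [0.07718159 0.08774838]
rail -1 6060 [ 0.9999992   0.00125108  0.01220793 -0.07907457] [-0.08412768 -0.07392992]
chunk [-0.063 -0.037 -0.003  0.023  0.098]
chunk [-0.062 -0.035 -0.072 -0.053  0.098]
chunk [-0.009  0.014 -0.003  0.02   0.096]
chunk [-0.008  0.018 -0.098 -0.078  0.095]
chunk [ 0.031  0.054 -0.098 -0.076  0.098]
chunk [0.037 0.065 0.023 0.039 0.096]
```

View pics/w5.png

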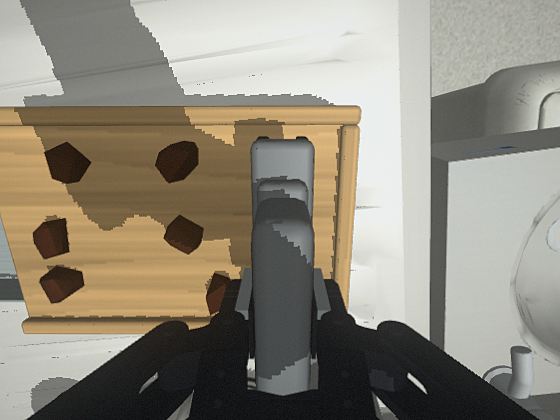

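Emit:
jog_arm(plan=[[1,-0.05,0,0.3,0,0,0],[1,0,0,0.3,0,0,0],[1,0,0,0.2,0,0,0],[1,0,0,0.14,0,0,0],[1,0,0,0,0,0,0]])

```text
time: 16.15
tool_pos: [0.6101, 0.143, 0.1061]
tool_rot: [0.066, 0.998, -0.0, -0.001]
contact_force: [-0.1, -0.6, -1.6]
opening: 0.0227
```

Emit:
jog_arm(plan=[[1,0,0,0.04,0,0,0],[1,0,0,0.03,0,0,0],[1,0,0,0,0,0,0]])

```text
time: 16.52
tool_pos: [0.6106, 0.1431, 0.1034]
tool_rot: [0.066, 0.998, 0.0, 0.0]
contact_force: [-0.4, -0.0, -2.1]
opening: 0.0224
```

Emit:
jog_arm(plan=[[1,0,0,0.03,0,0,0],[1,0,0,0,0,0,0]])

```text
time: 16.77
tool_pos: [0.6108, 0.1431, 0.1031]
tool_rot: [0.066, 0.998, 0.0, 0.0]
contact_force: [-2.3, 0.4, 5.4]
opening: 0.0226
```

Emit:
jog_arm(plan=[[1,0,-0.15,0,0,0,0],[1,0,-0.22,0,0,0,0],[1,0,-0.22,0,0,0,0],[1,0,-0.22,0,0,0,0],[1,0,-0.22,0,0,0,0],[1,0,-0.22,0,0,0,0],[1,0,-0.22,0,0,0,0],[1,0,-0.22,0,0,0,0]])

```text
time: 17.77
tool_pos: [0.6003, 0.0597, 0.103]
tool_rot: [0.066, 0.998, 0.001, 0.001]
contact_force: [0.9, 3.1, 4.7]
opening: 0.0224
```

```bash
python3 wb.py pics/w6.png
```

```text
17.775 [0.60027541 0.0597343  0.10303331] 82.40062617170857 0.022356704196722713
rail 1 397 [ 0.9993667  -0.03558316  0.03344551  0.08035125] [0.07111202 0.08761494]
rail -1 12048 [ 9.9999982e-01  6.2670041e-04  2.0552464e-03 -7.8870937e-02] [-0.08424883 -0.07330344]
chunk [-0.062 -0.037 -0.076 -0.054  0.098]
chunk [-0.056 -0.027 -0.046 -0.023  0.098]
chunk [-0.016  0.009 -0.043 -0.021  0.097]
chunk [-0.007  0.017 -0.099 -0.077  0.096]
chunk [ 0.031  0.051 -0.098 -0.075  0.099]
```

View pics/w6.png

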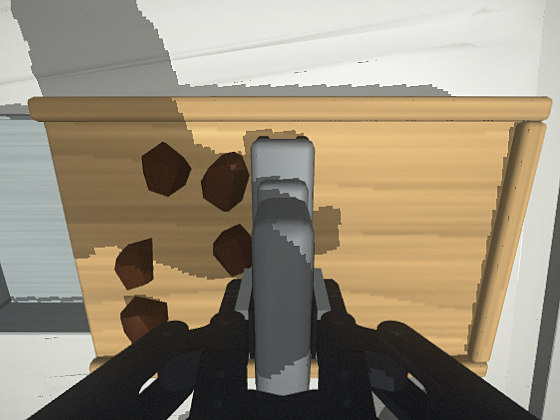

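Emit:
jog_arm(plan=[[1,0,-0.2,0,0,0,0],[1,0,-0.22,0,0,0,0],[1,0,-0.22,0,0,0,0],[1,0,-0.22,0,0,0,0],[1,0,-0.22,0,0,0,0],[1,0,-0.22,0,0,0,0],[1,0,-0.2,0,0,0,0],[1,0,-0.2,0,0,0,0]])

```text
time: 18.82
tool_pos: [0.589, -0.0245, 0.103]
tool_rot: [0.066, 0.998, 0.001, 0.001]
contact_force: [-0.3, 3.3, 6.7]
opening: 0.0223
```

Emit:
jog_arm(plan=[[1,0,-0.16,0,0,0,0],[1,0,-0.16,0,0,0,0],[1,0,-0.16,0,0,0,0],[1,0,-0.1,0,0,0,0],[1,0,0,0,0,0,0]])

```text
time: 19.45
tool_pos: [0.585, -0.0544, 0.103]
tool_rot: [0.067, 0.998, 0.0, 0.001]
contact_force: [0.6, 0.5, 6.7]
opening: 0.0227
```

```bash
python3 wb.py pics/w7.png
```

```text
19.45 [ 0.58499618 -0.05439511  0.1030346 ] 82.33754166596977 0.022652096787888574
rail 1 1618 [ 0.9999706  -0.0076695  -0.00314465  0.08043778] [0.07683962 0.08723131]
rail -1 6940 [ 0.99999803 -0.00197436 -0.05142131 -0.07852876] [-0.08402708 -0.07278951]
```

View pics/w7.png

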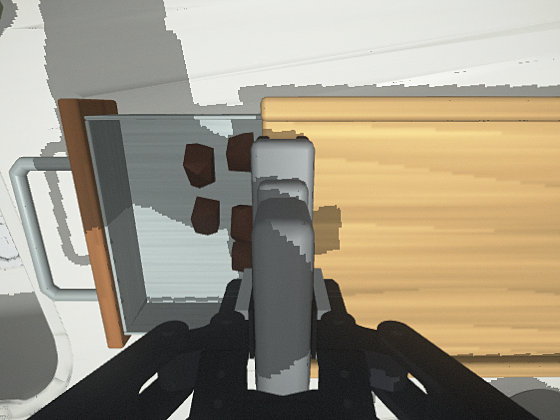

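Emit:
jog_arm(plan=[[1,0,-0.1,0,0,0,0],[1,0,0,0,0,0,0],[1,0,0.2,0,0,0,0],[1,0,0.4,0,0,0,0],[1,0,0.4,0,0,0,0],[1,0,0.4,0,0,0,0],[1,0,0.3,0,0,0,0],[1,0,0,0,0,0,0]])

```text
time: 20.5
tool_pos: [0.596, 0.0258, 0.103]
tool_rot: [0.066, 0.998, 0.0, 0.001]
contact_force: [-0.0, 0.5, 5.7]
opening: 0.0224
```

```bash
cat >> wb.py <<'E'
dk=(f["image"].max(2)<130)&(hsv[...,1]>70)&((hsv[...,0]<15)|(hsv[...,0]>170))&(z>-.01)&(z<.12)&(abs(xb)<.08)&(yb>-.24)&(yb<.118)
n,l,st,c=cv2.connectedComponentsWithStats(dk.astype(np.uint8))
for i in range(1,n):
    if st[i,4]>60: m=l==i;print("dark",st[i,4],np.round(c[i]),np.round([xb[m].min(),xb[m].max(),yb[m].min(),yb[m].max(),np.median(z[m]),z[m].max()],3))
E
python3 wb.py pics/w8.png
```

```text
20.5 [0.59603086 0.02582128 0.10304996] 82.44292194207948 0.02239383657443572
rail 1 1212 [ 0.99999434 -0.00336558  0.07725619  0.08018127] [0.07377999 0.08692301]
rail -1 10882 [ 0.9999995  -0.00100226 -0.0108028  -0.07879213] [-0.08420567 -0.07337539]
dark 1155 [ 83. 163.] [-0.055 -0.025 -0.186 -0.167  0.032  0.037]
dark 134 [111. 155.] [-0.061 -0.038 -0.157 -0.129  0.033  0.077]
dark 905 [ 95. 215.] [-0.017  0.01  -0.183 -0.165  0.032  0.039]
dark 143 [123. 225.] [-0.023  0.012 -0.157 -0.129  0.032  0.077]
dark 189 [127. 257.] [-0.001  0.037 -0.157 -0.129  0.035  0.078]
dark 184 [  6. 315.] [ 0.042  0.08  -0.238 -0.235  0.055  0.058]
dark 67 [136. 301.] [ 0.038  0.066 -0.154 -0.129  0.044  0.077]
```

Emit:
jog_arm(plan=[[1,0,0,-0.02,0,0,0],[0.3,0,0,0,0,0,0],[0.05,0,0,0,0,0,0],[0.05,0,0,0,0,0,0],[0.05,0,0,-0.4,0,0,0],[0.05,0,0,-0.8,0,0,0],[0.05,0,0,-0.8,0,0,0],[0.05,0,0,0,0,0,0]])

```text
time: 21.55
tool_pos: [0.5976, 0.0255, 0.2083]
tool_rot: [0.066, 0.998, 0.001, 0.004]
contact_force: [0.9, -0.5, -0.2]
opening: 0.0409
```

```bash
python3 wb.py pics/w9.png
cat > scb.py <<'E'
from h import *
f=grab("wrist");P=pts(f);q=P[...,:2]-[.5986,.0641];xb=q@[.991,-.134];yb=q@[.134,.991];z=P[...,2]
m=(z>.146)&(z<.158)&(abs(xb)<.07)&(yb>-.08)&(yb<0.01);print("grip top",m.sum(),cv2.minAreaRect((np.c_[xb[m],yb[m]]*1000).astype(np.float32)),np.percentile(z[m],[5,50,95]))
E
python3 scb.py
```

```text
21.55 [0.59759862 0.02547023 0.20834847] 82.38538181264657 0.04091023724746276
rail 1 1874 [ 0.9999768  -0.00681324  0.01952245  0.08174057] [0.07730609 0.08755625]
rail -1 4725 [ 0.9999981  -0.00194932 -0.01193102 -0.07851402] [-0.08389397 -0.07261955]
dark 591 [ 71. 161.] [-0.079  0.079 -0.238 -0.235  0.055  0.059]
dark 270 [167. 136.] [-0.062 -0.037 -0.157 -0.143  0.033  0.037]
dark 528 [142. 143.] [-0.055 -0.024 -0.186 -0.167  0.032  0.038]
dark 491 [149. 181.] [-0.017  0.01  -0.184 -0.165  0.033  0.039]
dark 539 [174. 198.] [-0.015  0.038 -0.157 -0.129  0.033  0.076]
dark 115 [180. 243.] [ 0.055  0.073 -0.154 -0.14   0.043  0.046]
grip top 4028 ((3.113140106201172, -39.111854553222656), (91.34639739990234, 22.916093826293945), 0.0029056875500828028) [0.14745577 0.15120923 0.1525584 ]
```

Emit:
jog_arm(plan=[[1,0.015,-0.952,0,0,0,0],[1,0.015,-0.952,0,0,0,0],[1,0.015,-0.952,0,0,0,0],[1,0.015,-0.952,0,0,0,0],[1,0.015,-0.952,0,0,0,0],[1,0.015,-0.952,0,0,0,0],[1,0,0,0,0,0,0]])

```text
time: 22.52
tool_pos: [0.5496, -0.2622, 0.2019]
tool_rot: [0.071, 0.998, -0.001, -0.001]
contact_force: [-1.3, 0.8, 0.2]
opening: 0.0004
```

Emit:
jog_arm(plan=[[1,0,0,0.9,0,0,0],[1,0,0,0.9,0,0,0],[1,0,0,0.9,0,0,0],[1,0,0,0.7,0,0,0],[1,0,0,0.6,0,0,0],[1,0,0,0,0,0,0]])

```text
time: 23.28
tool_pos: [0.5501, -0.2544, -0.0004]
tool_rot: [0.066, 0.998, 0.001, -0.003]
contact_force: [0.0, 0.7, 0.1]
opening: 0.0
```

Emit:
jog_arm(plan=[[1,0,0.2,0,0,0,0],[1,0,0.3,0,0,0,0],[1,0,0.3,0,0,0,0],[1,0,0.3,0,0,0,0],[1,0,0.3,0,0,0,0],[1,0,0.3,0,0,0,0],[1,0,0.2,0,0,0,0],[1,0,0,0,0,0,0]])

```text
time: 24.28
tool_pos: [0.565, -0.1606, 0.0024]
tool_rot: [0.065, 0.998, 0.001, -0.001]
contact_force: [1.3, -0.5, 0.2]
opening: 0.0004
```

Emit:
jog_arm(plan=[[1,0,0.2,0,0,0,0],[1,0,0.2,0,0,0,0],[1,0,0.1,0,0,0,0],[1,0,0,0,0,0,0]])

```text
time: 24.78
tool_pos: [0.5686, -0.1367, 0.0027]
tool_rot: [0.066, 0.998, 0.0, -0.0]
contact_force: [-0.1, -0.7, -0.5]
opening: 0.0003
```

Emit:
jog_arm(plan=[[1,0,0.1,0,0,0,0],[1,0,0.1,0,0,0,0],[1,0,0,0,0,0,0]])

```text
time: 25.15
tool_pos: [0.5688, -0.1363, 0.0031]
tool_rot: [0.069, 0.998, -0.005, 0.001]
contact_force: [-0.8, -14.3, -1.3]
opening: -0.0002
```

Emit:
jog_arm(plan=[[1,0,-0.4,0,0,0,0],[1,0,-0.4,0,0,0,0],[1,0,0,-1,0,0,0],[1,0,0,-1,0,0,0],[1,0,0,-1,0,0,0],[1,0,0,-1,0,0,0],[1,0,0,0,0,0,0]])

```text
time: 26.02
tool_pos: [0.5675, -0.1683, 0.2079]
tool_rot: [0.066, 0.998, 0.0, 0.005]
contact_force: [0.6, 0.7, -0.2]
opening: -0.0001
```

```bash
cat > fin.py <<'E'
from h import *
f=grab("wrist");P=pts(f);s=f["obs"];print(s["time"],s["tool_pos"]);save(f,"pics/w10.png")
q=P[...,:2]-[.5986,.0641];xb=q@[.991,-.134];yb=q@[.134,.991];z=P[...,2]
w=(z>.053)&(z<.063)&(abs(xb)<.07)&(yb>-.2)&(yb<-.1);print("front top",w.sum(),np.percentile(yb[w],[5,50,95]))
w=(z>.044)&(z<.054)&(abs(xb)<.03)&(yb<-.165)&(yb>-.22);print("bar",w.sum(),np.percentile(yb[w],[5,50,95]))
w=(z>.074)&(z<.083)&(abs(xb)<.06)&(yb>-.2)&(yb<-.08);print("edge",w.sum(),np.percentile(yb[w],[0,1,5]))
E
python3 fin.py; python3 scb.py
```

```text
26.025 [ 0.56746822 -0.16830876  0.20788907]
front top 2144 [-0.14181922 -0.1362724  -0.12861468]
bar 553 [-0.18811962 -0.18454117 -0.18024682]
edge 7415 [-0.13027372 -0.12967052 -0.12829189]
grip top 1589 ((8.845396041870117, -49.67431640625), (83.63932800292969, 17.304153442382812), 13.190634727478027) [0.14647181 0.15017109 0.15215674]
```

View pics/w10.png

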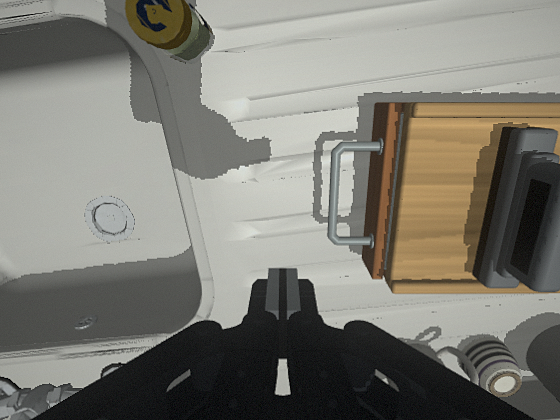

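```bash
python3 -c "
from rig import *
print(hand_in())"
```

```text
the job is handed in; nothing more can be done
None
```

I finished the job and handed it in at about 26 s. It reports no verdict, so what follows is from my own checks.

**What I did:** I pulled the tray out by its handle to the stop and swept the chunks off the open end with the scraper. I left the scraper on the board and pushed the tray shut with closed fingers from outside the handle bar.

**Last checks:**
- **Tray:** The front and the handle bar are within about 1 mm of the shut position I worked out from the stop. The tray resisted with 14 N at the end of the push.
- **Chunks:** After the sweep I saw dark pieces in the tray for all six, some only partly visible, and none on the visible part of the board. I did not check them again after shutting the tray. One chunk's top was about 9 mm higher than most of the others, though still low enough to be in the tray.
- **Scraper:** It stands straight between the rails, about 39 mm from the board's centre towards the open end. A later reading put it skewed by about 13°, but the picture cut the scraper off there, so I trusted the earlier full view.
- **Bystanders:** I did not measure the spice jar or the beaker again, but the arm never went near them at their height.

**What disagreed or failed:**
- **First grasp:** It missed the handle because the fingertips were about 18 mm behind the tool centre point (TCP), not 17 mm ahead as stated. I measured this with the wrist camera and went lower.
- **Handle bar:** The fingers read 7 to 8 mm on it instead of 9.
- **Pictures:** I viewed 11, one over the budget.

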